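# Interlock the light-baffle channels on the optics stage

## Robot

A 7-joint arm with a two-finger parallel gripper is mounted at the origin on the work surface. World frame = base frame: x ahead of the robot, y to its left, z up, the work surface at z = 0. Lengths are in m, angles in rad, forces in N, time in s.
With the tool pointing down it reaches from about 0.425 to 0.95 m from the base axis. Payload 4.7 kg.
Tool frame: the origin (TCP) lies where the fingers leave the gripper's body, on its centre line; the fingertips stand 73 mm ahead of it and the grasp point (between the pads) lies 54 mm ahead of it; z points along the fingers, y is the line along which they close (so a half turn about z gives the same grasp; the last joint's range is limited). The gripper opens to 85 mm and grips with 20 to 120 N. Pads are 22 mm wide; open, the fingers measure 114 mm over their backs; the gripper's body (76 mm by 85 mm) begins 54 mm behind the grasp point. The pads swing forward as they close: fully open they stand 13 mm farther back than shut.
Start: joints at [-1.259, 0.469, -0.049, 1.532, 0.024, 1.141, -0.082], TCP at [0.226, 0.636, 0.304] pointing down, gripper open.
Joint ranges: [-2.59, 2.59], [-0.33, 1.99], [-1.39, 1.29], [0.1, 2.45], [-1.04, 4.18], [0.21, 1.99], [-2.66, 2.66]. Speed limits (rad/s): [2.57, 2.57, 3.14, 3.14, 3.14, 3.14, 3.14].

## Interface

Orientations are given as a unit quaternion [w, x, y, z].
In Python, from rig import sensors, vision, workorder gives the robot as it stands.
- The arm moves only by the shell command python3 -m handwheel 'ROWS' [OPENING]. ROWS is JSON, a list of rows, each a list of 6 numbers: the shift along the tool's x, y, z in m, then the turn, a rotation vector about the tool's x, y, z in degrees. In form: [[dx, dy, dz, rx, ry, rz], ...]. A call has 1 to 10 rows; each row shifts and turns the commanded pose from where the row before left it, along the tool's axes as they then stand; what a row does not reach is not made up. A row lasts 1/8 s, in which the tool goes at most 62.5 mm and 10.7 degrees, less where a joint would pass 70% of its speed; a pose out of reach is approached as far as the arm can. A call is refused whole if a number of a shift passes 0.0625 or a number of a turn 10.7, either way. A call with a gripper value outside its range is refused whole. OPENING is the opening in per cent of the stroke, from 0 (shut) to 100 (fully open), set as the call begins (- or left out, the last holds). The fingers move at their own pace and stop on an object; the grip force is fixed at half the most. Time passes only in rows, so rows that do not move let the fingers close. It gives the time, the measured TCP pose, the force, the opening and the grip force at its end, in the units of the state.
- sensors.get_state(): the state, without advancing time (a new reading comes with each control period).
- vision.capture(name): name is "scene" or "top" or "wrist"; returns a dict with "frame" (384x512x3 uint8, red, green, blue), "depth" (384x512 float32, m along the optical axis (not along the pixel's ray), 0 where there is no reading), "intrinsics" (3x3 intrinsics, pixels), "D" ([k1, k2, p1, p2, k3] as OpenCV has them; the pictures are not rectified), "world_to_cam" (4x4, takes a point from world to camera coordinates). Camera axes: x right, y down, z forward; pixel columns grow to the right and rows downward; lengths in m; the calibration is good to about 2 mm. A picture is of the moment at which its call begins.
- workorder.hand_in(): hands the job in; it is judged then, once.
The state is a dict: "t": time; "joints": joint angles; "qvel": joint speeds; "joint_torque": joint torques, N m; "eef_pos": TCP position; "tool_rot": TCP orientation; "wrist_force": force on the tool from outside, world axes, zero at the start; "torque": the same for the moment, N m; "opening": finger opening in m; "gripper_force": force on a finger pad.
Only numpy, scipy, OpenCV 4.12 (cv2) and the standard library are available. Lean on these libraries where they do the work, as an engineer would, in place of code of your own. Each camera call takes 0.05 s, during which the arm holds its last target. There are 200 camera calls.

## Task

Finish the light baffle on the dark stage plate: set the loose trough, open side up, in the empty bay beside the fixed trough, then lay the bridging channel from the sloped rest, open side down, across the two, so that one of its flanges hangs in each trough. The bridge must go in tilted, its robot-side end first under the lip and pushed gently against the sprung nose, until its other end drops in front of the end stop and it lies flat and clamped. Leave everything else on the bench where it is.

Things in the scene. Friction and masses are not known exactly. Their poses are not given: they have to be found in the camera images.
- stage: Fixed dark steel plate 250 x 165 x 12 mm. Origin on the bench below the midpoint between the two troughs; at yaw 0 its x points lengthwise away from the robot, y left, z up; stage numbers below are mm in this frame. On it a fixed aluminium trough, open up, 150 x 50 x 30 high, wall 3: x -75 to 75, centre y -42. With the bay's trough in place a 34 mm gap is left between the two.
- nose (a joint): Sprung black block (26 mm wide, stage z 32 to 64) under the lip; its value is how far (m) it is pushed in, along stage -x. 0 = free, face at stage x -78; 0.014 = hard end of travel; about 0.006 when the bridge is seated. Spring 350 N/m with 1.5 N preload (about 6 N at 13 mm).
- bay (a point): Centre of the empty bay's floor on the plate (stage x 0, y 42, z 12), where the trough's origin goes. Low kerbs 5 mm high bound it at y 14.5 and 69.5 and x -79 and 79.
- seat (a point): Where the bridge's origin lies when seated (stage x 1, y 0, z 15): it then fills x -84 to 86, top at z 55, its flange edges standing on the floors of the two troughs.
- lip (a point): Middle of the lower edge of the tip of the end clamp's lip (stage x -77, y 0, z 69). The grey clamp stands at the plate's robot-side end: lip 56 mm wide, 6 thick, reaching over the nose from the housing at x -130 to -106, y -28 to 28, top z 75.
- stop (a point): Middle of the top edge of the end stop's face (stage x 86, y 0, z 32): an aluminium block 56 mm wide at the plate's far end.
- trough: Loose aluminium U channel lying open side up on the bench, 150 long (local x) x 50 wide (y) x 30 mm high, walls 3 mm, about 0.13 kg. Origin: centre of its underside. Either end may go first.
- bridge: Loose aluminium U channel on the sloped rest, open side down; 170 long (x) x 56 wide (y) x 40 mm high, walls 4, about 0.24 kg. Origin: centre of its open side, level with the flange edges; z points out of its closed side, x to its raised end. It slopes 30 degrees, robot end low. Tilted 20 degrees so, it spans 173 mm lengthwise and passes under the lip; level, above the stop, it cannot.
- rest: Fixed white sloped rest, slope 30 degrees rising away from the robot (local +x), sloped face 190 x 70 mm with a 12 mm ledge at its low end; origin on the bench below the middle of the slope, whose surface there is 62 mm up. It may stand left or right of the stage, the trough on the other side.
- offcut: Bystander: short channel offcut, 80 x 50 x 30 mm, open up. Not to be used. Origin centre of underside.
- tube_rack: Bystander: green tube rack 60 x 200 x 48 mm, origin centre of underside.
- jar: Bystander: small glass jar, 56 mm across, 75 mm high, origin centre of underside.
- screwdriver: Bystander: screwdriver lying on the bench between the robot and the stage.
- wrench: Bystander: wrench lying on the bench at the left.
Things that resemble listed ones, but are neither listed nor needed, are in the scene too. What is shaped like the trough but pink or red is not meant. Leave any purple look-alike of the bridge alone.

How it is judged:
On the way, in this order (a step that is already met when the one before it is completed fails the run):
1. the loose trough lies flat in the bay, open up (x of trough in the frame of stage between -0.007 and 0.007 m and y of trough in the frame of stage between 0.037 and 0.047 m and z of trough in the frame of stage between 0.0095 and 0.0145 m and angle between trough's own z axis and vertical below 0.05 rad and angle between the x axis of trough and the x axis of stage, either way round below 0.08 rad), for 0.2 s.
2. the bridge, its low end under the lip, pushes the nose in (value of joint nose above 0.004 m and horizontal distance between bridge and seat below 0.03 m and contact force between bridge and nose above 0.5 N), for 0.1 s.
At the end, for the whole second after the job is handed in: Trough open up in the bay (7 mm lengthwise, 5 mm sideways, 2.5 mm height, 0.05 rad level, 0.08 rad yaw); bridge open down at its seat (4, 6, 2.5 mm; 0.04, 0.08 rad) with the nose pushed in 3 to 10 mm; both released and at rest; the five loose bystanders within 30 mm of their starts (all of step 1 and x of bridge in the frame of stage between -0.003 and 0.005 m and y of bridge in the frame of stage between -0.006 and 0.006 m and z of bridge in the frame of stage between 0.0125 and 0.0175 m and angle between bridge's own z axis and vertical below 0.04 rad and angle between the x axis of bridge and the x axis of stage, either way round below 0.08 rad and value of joint nose between 0.003 and 0.01 m and linear speed of each of trough, bridge below 0.01 m/s and angular speed of each of trough, bridge below 0.1 rad/s and distance of each of offcut, tube_rack, jar, screwdriver, wrench from where it was at the start of the episode below 0.03 m); the robot touches nothing.
It fails at once if a bystander is knocked away (over 30 mm) or the jar tipped (distance of any of offcut, tube_rack, jar, screwdriver, wrench from where it was at the start of the episode above 0.03 m or angle between jar's own z axis and vertical above 0.5 rad).
It fails at once if the nose or stage is rammed with the bridge (over 60 N) (contact force between bridge and nose above 60 N or contact force between bridge and stage above 60 N).
It also fails if it takes over 58 s, if anything falls off the work surface, if the arm or the gripper's body presses on something with over 40 N, if the wrist force passes 120 N, or if a joint passes its speed limit or range.

## Working session

There is one attempt and no reset: what is moved stays moved. The work goes in short steps, Python scripts to look and compute and a shell command to move; the robot and the scene stay as the last step left them, time stands still between calls to the robot, and variables do not carry over. Pictures are saved under pics/ and viewed, at most 10 in all, crops included, and the job is handed in when it is done.

```bash
ls; mkdir -p pics; python3 - <<'E'
from rig import sensors, vision
import cv2,numpy as np
s=sensors.get_state();print({k:np.round(v,3).tolist() for k,v in s.items()})
for n in("scene","top"):
    d=vision.capture(n);cv2.imwrite(f"pics/{n}0.png",d["frame"][:,:,::-1]);np.savez(f"{n}0.npz",**d)
    print(n,d["intrinsics"].tolist(),d["D"],np.round(d["world_to_cam"],3).tolist())
E
```

```text
pics
{'t': 0.0, 'joints': [-1.259, 0.469, -0.049, 1.534, 0.024, 1.141, -0.082], 'qvel': [0.001, -0.0, -0.0, -0.0, -0.001, -0.0, 0.001], 'joint_torque': [0.001, -51.032, -0.046, -23.77, 0.011, 0.008, 0.0], 'eef_pos': [0.225, 0.636, 0.303], 'tool_rot': [-0.0, 0.17, 0.986, -0.001], 'wrist_force': [1.381, -0.589, -0.485], 'torque': [0.031, -0.032, 0.025], 'gripper_force': 0.0, 'opening': 0.085}
scene [[415.0417213328662, 0.0, 248.94893155907488], [0.0, 415.0417213328662, 190.0200451008584], [0.0, 0.0, 1.0]] [0.01660433 0.         0.         0.         0.        ] [[0.623, 0.782, 0.006, -0.328], [0.516, -0.405, -0.755, -0.218], [-0.588, 0.473, -0.656, 1.827], [0.0, 0.0, 0.0, 1.0]]
top [[429.638342141357, 0.0, 267.0764766010528], [0.0, 429.638342141357, 194.66430824777973], [0.0, 0.0, 1.0]] [0.0482549 0.        0.        0.        0.       ] [[-0.039, -0.999, 0.004, 0.019], [-0.976, 0.037, -0.214, 0.512], [0.213, -0.012, -0.977, 1.417], [0.0, 0.0, 0.0, 1.0]]
```

View pics/top0.png

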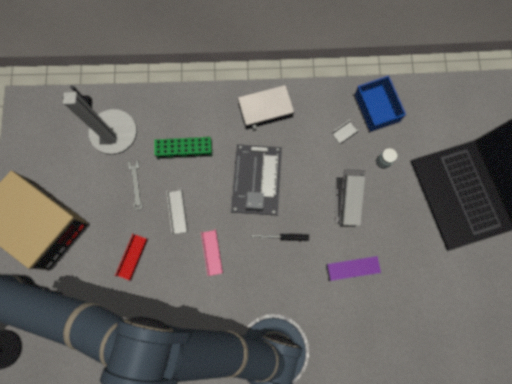

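View pics/scene0.png

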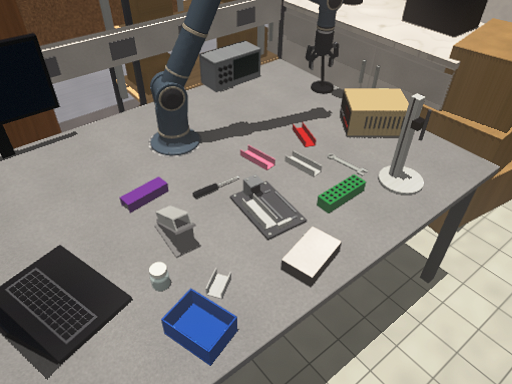

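The top view shows the stage at about (257,180), with the fixed trough on its right at (270,175). The bay is on the left, the clamp at (255,200), the loose grey trough at (177,212) and the bridge on the rest at (352,198). The scene view agrees.

```bash
cat > h.py <<'E'
import numpy as np,cv2
def cloud(d):
    h,w=d["depth"].shape
    u,v=np.meshgrid(np.arange(w),np.arange(h))
    p=cv2.undistortPoints(np.stack([u,v],-1).reshape(-1,1,2).astype(np.float64),d["intrinsics"],d["D"]).reshape(h,w,2)
    c=np.dstack([p*d["depth"][...,None],d["depth"]])
    T=np.linalg.inv(d["world_to_cam"])
    W=c@T[:3,:3].T+T[:3,3]; W[d["depth"]==0]=np.nan
    return W
def rect(P):
    (c,s,a)=cv2.minAreaRect((P[:,:2]*1000).astype(np.float32))
    if s[0]<s[1]: a-=90; s=s[::-1]
    return np.round(c,1),np.round(s,1),round((a+90)%180-90,2)
E
python3 - <<'E'
from h import *
d=np.load("top0.npz");W=cloud(d)
def reg(u0,u1,v0,v1,z0,z1):
    P=W[v0:v1,u0:u1].reshape(-1,3);return P[(P[:,2]>z0)&(P[:,2]<z1)]
print("bench",np.nanmedian(W[230:250,180:195,2]))
for n,a in dict(trough=(160,192,182,242,.012,.05),stageplate=(225,290,138,222,.006,.1),clamp=(240,272,180,215,.06,.09),fixed=(262,285,145,200,.036,.05),bridge=(330,375,160,235,.06,.3),rest=(330,375,160,235,.01,.3),scr=(245,315,225,245,.005,.05)).items():
    P=reg(*a);print(n,len(P),*rect(P),np.round(np.percentile(P[:,2],[2,50,98]),3))
P=reg(343,364,172,225,.06,.3);c=P.mean(0);print(c,np.linalg.svd(P-c)[2][2] if len(P)<5000 else 0)
for k in range(0,384,1):pass
E
python3 - <<'E'
import cv2;i=cv2.imread("pics/top0.png")
a=cv2.resize(i[130:250,155:375],None,fx=3.6,fy=3.6,interpolation=cv2.INTER_CUBIC);cv2.imwrite("pics/c1.png",a)
E
```

```text
bench -1.455057390131742e-05
trough 154 [476.6 316.5] [149.6  51.1] 7.35 [0.014 0.027 0.035]
stageplate 3125 [583.1  32.7] [305.8 225.7] -2.01 [0.006 0.013 0.077]
clamp 265 [492.3  41.1] [54.6 54.2] 86.98 [0.068 0.075 0.081]
fixed 70 [603.6 -12.7] [170.8  53. ] -2.07 [0.037 0.041 0.047]
bridge 1031 [ 490.8 -284.6] [175.9  69.1] -6.15 [0.062 0.101 0.137]
rest 1221 [ 487.8 -308.8] [179.8 133. ] -3.9 [0.016 0.094 0.137]
scr 309 [380.3 -35. ] [232.5  65.9] 87.85 [0.005 0.02  0.03 ]
[ 0.49002442 -0.28411328  0.09857616] [-0.34859451  0.36694166  0.86245909]
```

View pics/c1.png

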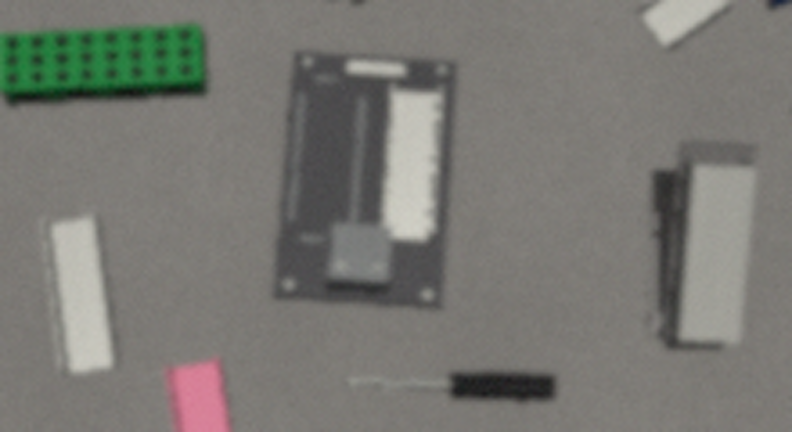

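```bash
cat >> h.py <<'E'
from scipy.spatial.transform import Rotation as R
def pose():
    from rig import sensors
    s=sensors.get_state();q=np.array(s["tool_rot"]);return np.array(s["eef_pos"]),R.from_quat(np.r_[q[1:],q[0]]),s
def target(yaw,pitch=0):
    """tool y along lengthwise-part's y (yaw deg), tool z down, pitch>0 leans tool axis forward (part's +x end raised)"""
    return R.from_euler('z',yaw,degrees=True)*R.from_euler('y',-pitch,degrees=True)*R.from_euler('y',180,degrees=True)
def go(p,rot,base=None):
    p0,r0,s=pose() 
    if base: p0,r0=base
    rv=(r0.inv()*rot).as_rotvec(degrees=True)
    print("shift now-axes mm",np.round(r0.inv().apply(np.array(p)-p0)*1000,1),"shift after-turn",np.round(rot.inv().apply(np.array(p)-p0)*1000,1),"turn",np.round(rv,2))
E
python3 - <<'E'
from h import *
go([.477,.316,.25],target(7.35))
E
```

```text
shift now-axes mm [-343.9 -217.2   53.4] shift after-turn [-208.6 -349.4   53. ] turn [-1.000e-01 -2.000e-02 -2.688e+01]
```

```bash
python3 -m handwheel '[[-0.043,-0.0271,0.0067,0,0,0],[-0.043,-0.0271,0.0067,0,0,0],[-0.043,-0.0271,0.0067,0,0,0],[-0.043,-0.0271,0.0067,0,0,0],[-0.043,-0.0271,0.0067,0,0,0],[-0.043,-0.0271,0.0067,0,0,0],[-0.043,-0.0271,0.0067,0,0,-9],[-0.043,-0.0271,0.0067,0,0,-9],[0,0,0,0,0,-8.9],[0,0,0,0,0,0]]' 100
python3 - <<'E'
from h import *
from rig import vision
go([.477,.316,.25],target(7.35))
d=vision.capture("wrist");cv2.imwrite("pics/w1.png",d["frame"][:,:,::-1]);np.savez("w1.npz",**d)
W=cloud(d);print(W[192,256])
P=W.reshape(-1,3);P=P[(abs(P[:,0]-.477)<.1)&(abs(P[:,1]-.316)<.06)]
print("bench",np.nanmedian(P[:,2]))
Q=P[(P[:,2]>.01)&(P[:,2]<.045)];print(len(Q),*rect(Q),np.percentile(Q[:,2],[2,50,98]))
Q=P[(P[:,2]>.024)&(P[:,2]<.045)];print(len(Q),*rect(Q))
E
```

```text
t: 1.35
eef_pos: [0.4833, 0.3217, 0.2498]
tool_rot: [-0.001, -0.063, 0.998, -0.0]
wrist_force: [-0.8, 0.8, 1.4]
opening: 0.0858
gripper_force: 0.0
shift now-axes mm [ 7.  -4.9 -0.2] shift after-turn [ 7.  -4.9 -0.2] turn [-0.   -0.07 -0.14]
[0.50983544 0.32765833 0.00274911]
bench 0.23965086946298125
1235 [475.5 316.3] [150.  50.] 7.68 [0.01162115 0.02995504 0.03159262]
966 [475.5 316.3] [149.8  50. ] 7.68
```

View pics/w1.png

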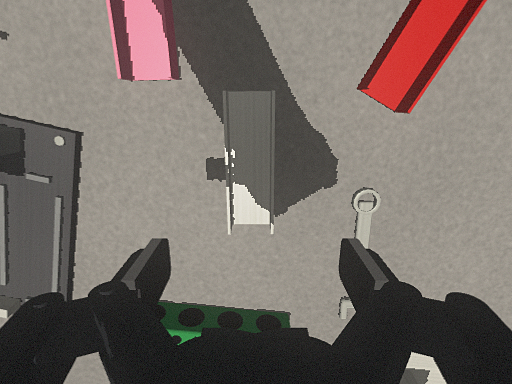

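The wrist view shows the trough at (250,160), clear of the wrench at (365,200). The measured footprint, 150.0 x 50.0, matches the given size.

```bash
python3 -m handwheel '[[0.0085,-0.0047,0.03,0,0,-0.45],[0,0,0.04,0,0,0],[0,0,0.04,0,0,0],[0,0,0.03,0,0,0],[0,0,0.02,0,0,0],[0,0,0.01,0,0,0],[0,0,0,0,0,0]]' 100
python3 - <<'E'
from h import *
go([.4755,.3163,.079],target(7.68))
E
```

```text
t: 2.28
eef_pos: [0.4748, 0.317, 0.08]
tool_rot: [-0.0, -0.068, 0.998, -0.0]
wrist_force: [0.3, -0.1, 0.3]
opening: 0.0854
gripper_force: 0.0
shift now-axes mm [-0.5 -0.8  1. ] shift after-turn [-0.5 -0.8  1. ] turn [-0.01 -0.04  0.16]
```

```bash
python3 -m handwheel '[[0,0,-0.04,0,0,0],[0,0,-0.06,0,0,0],[-0.026,-0.04,-0.06,0,0,5],[-0.026,-0.045,-0.06,0,0,5],[-0.036,-0.0525,-0.05,0,0,0],[-0.036,-0.0525,0,0,0,0],[-0.036,-0.0525,0,0,0,0],[0,-0.03,0,0,0,0],[0,0,0,0,0,0],[0,0,0,0,0,0]]' 100
python3 - <<'E'
from h import *
from rig import vision
p,r,s=pose();print(p)
d=vision.capture("wrist");cv2.imwrite("pics/w2.png",d["frame"][:,:,::-1]);np.savez("w2.npz",**d)
W=cloud(d);P=W.reshape(-1,3);P=P[(abs(P[:,0]-.57)<.2)&(abs(P[:,1]-.036)<.14)]
for a,b in((.009,.014),(.07,.08),(.037,.046),(.028,.036)):
    Q=P[(P[:,2]>a)&(P[:,2]<b)]
    if len(Q):print(a,len(Q),*rect(Q),np.median(Q[:,2]))
E
```

```text
t: 3.52
eef_pos: [0.6146, 0.0771, 0.3159]
tool_rot: [0.001, 0.018, 1.0, 0.001]
wrist_force: [-1.0, 0.5, -0.7]
opening: 0.0847
gripper_force: 0.0
[0.61457677 0.07714528 0.31592531]
0.009 15100 [582.   35.1] [250.7 165.5] -6.02 0.012387007042717002
0.07 3393 [492.6  42.8] [55.5 53.2] 84.03 0.07539324989358459
0.037 936 [561.    1.1] [220.6  83.4] -19.84 0.04201843543596012
0.028 820 [615.5  11.3] [302.7  92.6] -5.97 0.032225559057886016
```

View pics/w2.png

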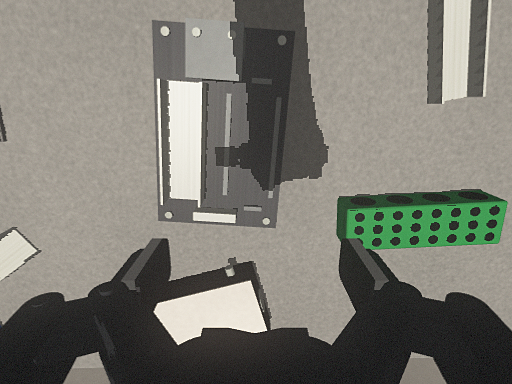

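The wrist view shows the plate spanning (152,20) to (293,227). The clamp is at (210,50), the fixed trough at (185,140), the stop at (215,216) and the loose trough at (455,50). I'll cross-check the stage origin against its features.

```bash
python3 - <<'E'
from h import *
d=np.load("w2.npz");W=cloud(d);P=W.reshape(-1,3)*1000
S=(P-[595.5,32,0])@R.from_euler('z',-6,degrees=True).as_matrix()
def ext(n,x,y,z):
    Q=S[(S[:,0]>x[0])&(S[:,0]<x[1])&(S[:,1]>y[0])&(S[:,1]<y[1])&(S[:,2]>z[0])&(S[:,2]<z[1])]
    if len(Q):print(n,len(Q),"x",np.round(np.percentile(Q[:,0],[.5,99.5]),1),"y",np.round(np.percentile(Q[:,1],[.5,99.5]),1),"z",np.round(np.median(Q[:,2]),1))
ext("clamp",(-150,-60),(-40,40),(72,80))
ext("trough wall in (y-20..-17)",(-90,90),(-30,-8),(39,46))
ext("trough wall out(-67..-64)",(-90,90),(-80,-55),(39,46))
ext("trough floor",(-72,72),(-62,-22),(13.5,17))
ext("stop",(78,120),(-40,40),(29,36))
ext("kerbL",(-72,72),(62,80),(15,19))
ext("kerbR",(-70,72),(5,20),(15,19))
ext("plate",(-160,140),(-110,110),(10,14))
ext("nose",(-85,-60),(-20,20),(55,68))
E
```

```text
clamp 3379 x [-129.7  -77.1] y [-27.5  27.6] z 75.4
trough wall in (y-20..-17) 384 x [-74.4  73.9] y [-20.4 -17. ] z 42.2
trough wall out(-67..-64) 427 x [-74.   73.9] y [-67.4 -63.8] z 42.1
trough floor 3166 x [-71.5  70.9] y [-61.8 -25.4] z 15.4
stop 399 x [85.6 98.3] y [-27.7  27.8] z 32.4
kerbL 479 x [-64.7  64.1] y [69.2 75.2] z 17.3
kerbR 480 x [-64.   63.8] y [ 8.3 14.4] z 17.4
plate 15080 x [-137.9  110.1] y [-80.3  83.7] z 12.4
```

```bash
python3 - <<'E'
from h import *
go([.4755,.3163,.2],target(7.68))
E
```

```text
shift now-axes mm [147.4 233.3 116. ] shift after-turn [105.9 255.  115.7] turn [ 0.09  0.05 -9.7 ]
```

```bash
python3 -m handwheel '[[0,0,0,0,0,-9.7],[0.0212,0.051,0.023,0,0,0],[0.0212,0.051,0.023,0,0,0],[0.0212,0.051,0.023,0,0,0],[0.0212,0.051,0.023,0,0,0],[0.0212,0.051,0.023,0,0,0],[0,0,0.04,0,0,0],[0,0,0.04,0,0,0],[0,0,0,0,0,0],[0,0,0,0,0,0]]' 100
python3 - <<'E'
from h import *
go([.4755,.3163,.079],target(7.68))
E
```

```text
t: 4.82
eef_pos: [0.4766, 0.3158, 0.1215]
tool_rot: [0.001, -0.066, 0.998, 0.001]
wrist_force: [0.5, 0.2, 0.3]
opening: 0.0854
gripper_force: 0.0
shift now-axes mm [ 1.1  0.6 42.5] shift after-turn [ 1.   0.7 42.5] turn [ 0.09  0.1  -0.08]
```

```bash
python3 -m handwheel '[[0.001,0.0007,0.025,0,0,0],[0,0,0.0175,0,0,0],[0,0,0,0,0,0]]' 100
python3 -m handwheel '[[0,0,0,0,0,0],[0,0,0,0,0,0],[0,0,0,0,0,0],[0,0,0,0,0,0],[0,0,0,0,0,0]]' 0
python3 - <<'E'
from h import *
p,r,s=pose();print(p,s["opening"],s["gripper_force"],r.as_matrix().round(3))
go([.4755,.3163,.2],target(7.68))
E
```

```text
t: 5.2
eef_pos: [0.4751, 0.3149, 0.0774]
tool_rot: [-0.0, -0.066, 0.998, -0.0]
wrist_force: [0.2, -0.5, 0.2]
opening: 0.0853
gripper_force: 0.0
t: 5.82
eef_pos: [0.4759, 0.3155, 0.0787]
tool_rot: [0.001, -0.066, 0.998, 0.001]
wrist_force: [-0.5, -0.9, 6.6]
opening: 0.049
gripper_force: 64.1
[0.47593398 0.31552545 0.07872885] 0.04897271974368534 64.07769799232483 [[-0.991 -0.131  0.002]
 [-0.131  0.991  0.001]
 [-0.002  0.001 -1.   ]]
shift now-axes mm [ 1.000e-01  1.000e+00 -1.213e+02] shift after-turn [   0.3    0.8 -121.3] turn [ 0.06  0.11 -0.16]
```

```bash
python3 -m handwheel '[[0,0,-0.02,0,0,0],[0,0,-0.05,0,0,0],[0,0,-0.05,0,0,0],[0,0,0,0,0,6.8],[0,0,0,0,0,6.8]]' 0
python3 - <<'E'
from h import *
p,r,s=pose();print(s["opening"],s["gripper_force"])
go([.5998,.0738,.2],target(-6))
E
```

```text
t: 6.45
eef_pos: [0.4752, 0.3148, 0.1983]
tool_rot: [0.0, 0.055, 0.998, 0.0]
wrist_force: [-1.2, 0.1, -0.8]
opening: 0.0488
gripper_force: 63.3
0.04876063470878812 63.32837462425232
shift now-axes mm [-150.4 -225.8   -1.8] shift after-turn [-149.1 -226.7   -1.7] turn [ 0.05  0.03 -0.31]
```

```bash
python3 -m handwheel '[[-0.03,-0.0453,0,0,0,0],[-0.03,-0.0453,0,0,0,0],[-0.03,-0.0453,0,0,0,0],[-0.03,-0.0453,0,0,0,0],[-0.0295,-0.0453,0,0,0,0],[0,0,0.03,0,0,0],[0,0,0.03,0,0,0],[0,0,0,0,0,0],[0,0,0,0,0,0]]' 0
python3 - <<'E'
from h import *
from rig import vision
p,r,s=pose();print(p)
go([.5998,.0738,.092],target(-6))
d=vision.capture("wrist");np.savez("w3.npz",**d)
P=cloud(d).reshape(-1,3)*1000
S=(P-[595.4,32,0])@R.from_euler('z',-6,degrees=True).as_matrix()
Q=S[(abs(S[:,0])<100)&(S[:,1]>5)&(S[:,1]<80)&(S[:,2]>45)&(S[:,2]<p[2]*1000-5)]
print(np.histogram(Q[:,2],bins=12))
print(np.percentile(Q[:,0],[0.5,99.5]),np.percentile(Q[:,1],[.5,99.5]))
E
```

```text
t: 7.58
eef_pos: [0.6001, 0.0742, 0.1383]
tool_rot: [0.0, 0.053, 0.999, 0.0]
wrist_force: [-0.2, 0.8, -1.5]
opening: 0.049
gripper_force: 63.2
[0.60008323 0.0741683  0.13829044]
shift now-axes mm [ 0.3 -0.4 46.3] shift after-turn [ 0.2 -0.4 46.3] turn [ 0.02  0.01 -0.07]
(array([19076,   898,  4197,  1218,  4118,   703,   597,   853,   452,
         803,   804,   153]), array([ 60.51440429,  66.5785352 ,  72.6426661 ,  78.70679701,
        84.77092792,  90.83505882,  96.89918973, 102.96332064,
       109.02745154, 115.09158245, 121.15571336, 127.21984426,
       133.28397517]))
[-98.83944717  59.36526008] [ 5.56647455 78.41422182]
```

```bash
python3 -m handwheel '[[0.0003,-0.0004,0.015,0,0,0],[0,0,0.015,0,0,0],[0,0,0.01,0,0,0],[0,0,0.005,0,0,0],[0,0,0.002,0,0,0],[0,0,0,0,0,0]]' 0
python3 - <<'E'
from h import *
go([.5998,.0738,.091],target(-6))
E
```

```text
t: 8.38
eef_pos: [0.5999, 0.0736, 0.0909]
tool_rot: [0.0, 0.053, 0.999, 0.0]
wrist_force: [-0.0, 0.3, -1.7]
opening: 0.0488
gripper_force: 63.3
shift now-axes mm [ 0.1  0.1 -0.1] shift after-turn [ 0.1  0.1 -0.1] turn [ 0.02  0.05 -0.08]
```

```bash
python3 -m handwheel '[[0,0,0,0,0,0],[0,0,0,0,0,0],[0,0,0,0,0,0],[0,0,-0.02,0,0,0],[0,0,-0.04,0,0,0],[0,0,-0.06,0,0,0],[0,0,-0.06,0,0,0],[0,0,-0.06,0,0,0],[0,0,0,0,0,0]]' 75
python3 - <<'E'
from h import *
from rig import vision
p,r,s=pose();print(p)
d=vision.capture("wrist");np.savez("w4.npz",**d);cv2.imwrite("pics/w4.png",d["frame"][:,:,::-1])
P=cloud(d).reshape(-1,3)*1000
S=(P-[595.4,32,0])@R.from_euler('z',-6,degrees=True).as_matrix()
Q=S[(abs(S[:,0])<100)&(S[:,1]>15.5)&(S[:,1]<80)&(S[:,2]>36)&(S[:,2]<50)]
print(*rect(Q),np.percentile(Q[:,2],[5,50,95]))
Q=S[(abs(S[:,0])<70)&(S[:,1]>25)&(S[:,1]<60)&(S[:,2]>8)&(S[:,2]<25)];print(np.percentile(Q[:,2],[5,50,95]))
go([.53,-.28,.36],target(-6))
E
```

```text
t: 9.5
eef_pos: [0.6017, 0.0736, 0.3383]
tool_rot: [0.007, 0.053, 0.999, 0.002]
wrist_force: [0.3, -0.7, -0.3]
opening: 0.0641
gripper_force: 0.0
[0.60174652 0.07360314 0.33827194]
[-5.00000e-01  4.24509e+04] [150136.7  50062.9] 0.11 [39.30070199 42.28861919 43.57612489]
[14.0895299  15.38615113 16.71316455]
shift now-axes mm [  32.3 -358.9  -26.3] shift after-turn [  33.  -359.   -25.3] turn [ 0.14  0.39 -0.09]
```

The trough is seated at stage (-0.5, 42.5), yaw 0.1° and level. Next is the bridge.

```bash
python3 -m handwheel '[[0.0055,-0.06,-0.004,0,0,0],[0.0055,-0.06,-0.004,0,0,0],[0.0055,-0.06,-0.004,0,0,0],[0.0055,-0.06,-0.004,0,0,0],[0.0055,-0.06,-0.004,0,0,0],[0.0055,-0.059,-0.004,0,0,0],[0,0,0,0,0,0],[0,0,0,0,0,0]]' 100
python3 - <<'E'
from h import *
from rig import vision
p,r,s=pose();print(p)
d=vision.capture("wrist");np.savez("w5.npz",**d);cv2.imwrite("pics/w5.png",d["frame"][:,:,::-1])
W=cloud(d)
P=W.reshape(-1,3)*1000
Q=P[(abs(P[:,0]-490)<120)&(abs(P[:,1]+285)<60)&(P[:,2]>50)&(P[:,2]<200)]
# ransac plane
rng=np.random.default_rng(0);best=None
for _ in range(300):
    a,b,c=Q[rng.choice(len(Q),3,False)];n=np.cross(b-a,c-a)
    if np.linalg.norm(n)<1:continue
    n/=np.linalg.norm(n);m=abs((Q-a)@n)<1.5
    if best is None or m.sum()>best.sum():best=m
I=Q[best];c=I.mean(0);n=np.linalg.svd(I-c,full_matrices=False)[2][2];n*=np.sign(n[2])
print(len(Q),len(I),n,"tilt",np.degrees(np.arccos(n[2])),"yaw from n",np.degrees(np.arctan2(-n[1],-n[0])))
ex=np.array([np.cos(np.radians(-6)),np.sin(np.radians(-6)),0]);ex-=n*(ex@n);ex/=np.linalg.norm(ex);ey=np.cross(n,ex)
L=(I-c)@np.c_[ex,ey,n]
cc,ss,a=rect(L/1000);print(cc,ss,a)
C=c+ex*cc[0]+ey*cc[1];X=ex*np.cos(np.radians(a))+ey*np.sin(np.radians(a))
print("top centre",C,"xaxis",X,"origin",C-40*n)
E
```

```text
t: 10.55
eef_pos: [0.5285, -0.2791, 0.3535]
tool_rot: [-0.001, 0.053, 0.999, 0.001]
wrist_force: [-0.0, 0.8, -0.8]
opening: 0.0852
gripper_force: 0.0
[ 0.52849377 -0.2791323   0.35348991]
8660 7079 [-0.49832703  0.04043402  0.86604576] tilt 29.997667044592752 yaw from n -4.638790788174072
[-5.4 -0.3] [170.9  56. ] 2.4
top centre [ 472.25861297 -285.38774378   96.8825721 ] xaxis [ 0.86428787 -0.05562354  0.49991249] origin [ 492.19169414 -287.00510475   62.24074162]
```

View pics/w5.png

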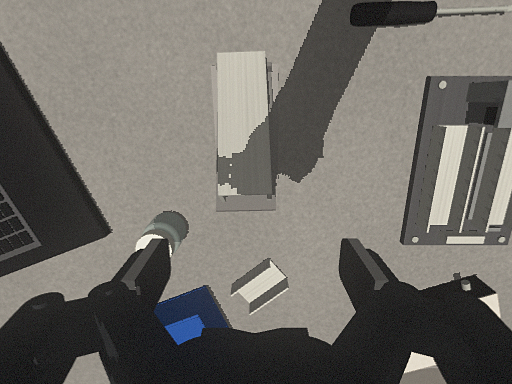

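The wrist view shows the bridge on the rest between (217,52) and (270,195), clear of the jar at (165,225). The fit gives 170.9 x 56 at 30.0° tilt, so it is consistent.

```bash
python3 - <<'E'
from h import *
go([.4234,-.2813,.1978],target(-4,30))
E
```

```text
shift now-axes mm [104.5 -14.3 156. ] shift after-turn [169.  -10.5  82.4] turn [ -0.42 -30.08  -1.94]
```

```bash
python3 -m handwheel '[[0,0,0,0,-7.5,-0.5],[0,0,0,0,-7.5,-0.5],[0,0,0,0,-7.5,-0.5],[0,0,0,-0.4,-7.5,-0.4],[0.056,-0.0035,0,0,0,0],[0.056,-0.0035,0.02,0,0,0],[0.057,-0.0035,0.02,0,0,0],[0,0,0.042,0,0,0],[0,0,0,0,0,0],[0,0,0,0,0,0]]' 100
python3 - <<'E'
from h import *
p,r,s=pose();print(np.round(s["joints"],2))
go([.4234,-.2813,.1978],target(-4,30))
go([.4582,-.2841,.1372],target(-4,30))
E
```

```text
t: 11.85
eef_pos: [0.448, -0.2838, 0.2245]
tool_rot: [0.254, 0.033, 0.967, -0.011]
wrist_force: [-0.4, -0.5, 0.5]
opening: 0.0854
gripper_force: 0.0
[ 0.77  0.23 -0.2   2.19 -0.64  0.33  2.65]
shift now-axes mm [34.7  0.9 11.1] shift after-turn [34.8  0.8 10.8] turn [-0.24 -0.59  0.12]
shift now-axes mm [34.   0.9 81. ] shift after-turn [34.8  0.5 80.7] turn [-0.24 -0.59  0.12]
```

Joint 7 sits at its limit. I'll make a half turn about tool z, which gives the same grasp.

```bash
python3 -m handwheel '[[0,0,-0.01,0,0,-10],[0,0,-0.01,0,0,-10],[0,0,0,0,0,-10],[0,0,0,0,0,-10],[0,0,0,0,0,-10],[0,0,0,0,0,-10],[0,0,0,0,0,-10],[0,0,0,0,0,-10],[0,0,0,0,0,-10]]' 100
python3 - <<'E'
from h import *
p,r,s=pose();print(np.round(s["joints"],2))
E
```

```text
t: 12.98
eef_pos: [0.4468, -0.2772, 0.223]
tool_rot: [0.165, -0.655, 0.711, -0.197]
wrist_force: [0.3, -0.1, -0.2]
opening: 0.0856
gripper_force: 0.0
[ 1.64  0.61 -1.38  2.17  1.05  0.51  2.66]
```

```bash
python3 -m handwheel '[[0,0,0,0,0,10.6],[0,0,0,0,0,10.6],[0,0,0,0,0,10.6],[0,0,0,0,0,10.6],[0,0,0,0,0,10.6],[0,0,0,0,0,10.6],[0,0,0,0,0,10.6],[0,0,0,0,0,10.6],[0,0,0,0,0,10.6],[0,0,0,0,0,10.6]]' 100
python3 - <<'E'
from h import *
p,r,s=pose();print(np.round(s["joints"],2))
E
python3 -m handwheel '[[0,0,0,0,0,10.6],[0,0,0,0,0,10.6],[0,0,0,0,0,10.6],[0,0,0,0,0,10.6],[0,0,0,0,0,10.6],[0,0,0,0,0,10.6],[0,0,0,0,0,10.6],[0,0,0,0,0,10.6]]' 100
python3 - <<'E'
from h import *
p,r,s=pose();print(np.round(s["joints"],2))
go([.4234,-.2813,.1978],target(-4,30)*R.from_euler('z',180,degrees=True))
E
```

```text
t: 14.22
eef_pos: [0.447, -0.2753, 0.2242]
tool_rot: [0.257, 0.177, 0.95, 0.015]
wrist_force: [0.4, 0.3, -0.1]
opening: 0.0854
gripper_force: 0.0
[ 1.42  0.37 -1.01  2.18  0.43  0.29  1.34]
t: 15.22
eef_pos: [0.4471, -0.2751, 0.2247]
tool_rot: [0.18, 0.771, 0.583, 0.185]
wrist_force: [0.8, 0.0, 0.1]
opening: 0.0855
gripper_force: 0.0
[ 1.16  0.28 -0.68  2.19 -0.12  0.26  0.38]
shift now-axes mm [-14.  -31.4  12. ] shift after-turn [-33.6   7.8  11.7] turn [ 1.18  1.18 78.57]
```

```bash
python3 -m handwheel '[[0,0,0,0,0,10.4],[0,0,0,0,0,10.4],[0,0,0,0,0,10.4],[0,0,0,0,0,10.4],[0,0,0,0,0,10.4],[0,0,0,0,0,10.4],[0,0,0,0,0,10.4],[0,0,0,0.9,-0.9,5.8],[0,0,0,0,0,0]]' 100
python3 - <<'E'
from h import *
p,r,s=pose();print(np.round(s["joints"],2))
go([.4234,-.2813,.1978],target(-4,30)*R.from_euler('z',180,degrees=True))
go([.4582,-.2841,.1372],target(-4,30)*R.from_euler('z',180,degrees=True))
E
```

```text
t: 16.35
eef_pos: [0.4475, -0.2752, 0.225]
tool_rot: [0.015, 0.968, -0.032, 0.25]
wrist_force: [0.1, -0.9, -0.5]
opening: 0.0857
gripper_force: 0.0
[ 0.85  0.23 -0.32  2.19 -0.5   0.31 -0.63]
shift now-axes mm [-33.9   7.4  12.4] shift after-turn [-34.    7.8  11.7] turn [0.65 1.02 0.38]
shift now-axes mm [-32.7   7.   82.3] shift after-turn [-34.1   8.2  81.7] turn [0.65 1.02 0.38]
```

```bash
python3 -m handwheel '[[-0.017,0.004,0,0.6,1.0,0.4],[-0.017,0.004,0.01,0,0,0],[0,0,0.02,0,0,0],[0,0,0,0,0,0],[0,0,0,0,0,0]]' 100
python3 - <<'E'
from h import *
p,r,s=pose();print(np.round(s["joints"],2))
go([.4582,-.2841,.1372],target(-4,30)*R.from_euler('z',180,degrees=True))
E
```

```text
t: 16.98
eef_pos: [0.432, -0.2822, 0.1816]
tool_rot: [0.009, 0.965, -0.035, 0.258]
wrist_force: [0.5, -0.6, 0.5]
opening: 0.0853
gripper_force: 0.0
[ 0.94  0.31 -0.38  2.25 -0.77  0.21 -0.32]
shift now-axes mm [ 0.7  0.1 51.6] shift after-turn [ 0.6  0.1 51.6] turn [ 0.01  0.07 -0.1 ]
```

```bash
python3 -m handwheel '[[0.0006,0,0.025,0,0,0],[0,0,0.017,0,0,0],[0,0,0.0095,0,0,0],[0,0,0,0,0,0]]' 100
python3 -m handwheel '[[0,0,0,0,0,0],[0,0,0,0,0,0],[0,0,0,0,0,0],[0,0,0,0,0,0],[0,0,0,0,0,0]]' 0
python3 - <<'E'
from h import *
p,r,s=pose();print(np.round(s["joints"],2))
go([.4582,-.2841,.1372],target(-4,30)*R.from_euler('z',180,degrees=True))
E
```

```text
t: 17.48
eef_pos: [0.4604, -0.2897, 0.1474]
tool_rot: [0.002, 0.967, -0.035, 0.251]
wrist_force: [1.0, 0.4, -0.1]
opening: 0.0853
gripper_force: 0.0
t: 18.1
eef_pos: [0.4593, -0.2892, 0.1479]
tool_rot: [0.002, 0.967, -0.035, 0.251]
wrist_force: [-4.0, 3.0, 7.1]
opening: 0.0546
gripper_force: 62.8
[ 0.75  0.39 -0.19  2.21 -1.04  0.21 -0.06]
shift now-axes mm [-6.5 -4.9  8.7] shift after-turn [-6.6 -5.   8.6] turn [-0.69  0.97 -0.34]
```

```bash
python3 -m handwheel '[[0.005,0,-0.0085,0,0,0],[0.012,0,-0.018,0,0,0],[0.025,0,-0.035,0,0,0],[0.03,0,-0.035,0,0,0],[0.03,0,-0.035,0,0,0],[0,0,0,0,0,0]]' 0
python3 - <<'E'
from h import *
from rig import vision
p,r,s=pose();print(np.round(s["joints"],2),p,r.as_matrix().round(3)[:,2])
d=vision.capture("wrist");np.savez("w6.npz",**d);cv2.imwrite("pics/w6.png",d["frame"][:,:,::-1])
go([.54,-.26,.33],target(-6,20)*R.from_euler('z',180,degrees=True))
E
```

```text
t: 18.85
eef_pos: [0.4866, -0.294, 0.3159]
tool_rot: [0.004, 0.967, -0.034, 0.254]
wrist_force: [-0.2, 0.5, -1.2]
opening: 0.0547
gripper_force: 63.6
[ 0.38  0.15  0.21  2.03 -0.54  0.57 -0.66] [ 0.4865676  -0.29395086  0.3159005 ] [ 0.49  -0.026 -0.871]
shift now-axes mm [ 54.1 -36.8  11. ] shift after-turn [ 53.9 -38.6   1.4] turn [-1.49 -9.09  1.7 ]
```

View pics/w6.png

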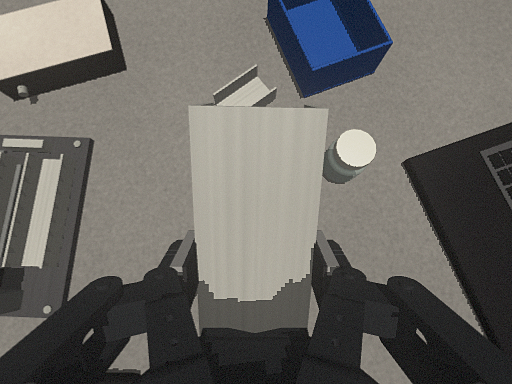

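The bridge is held squarely. Its far end edge is visible at row 106 (columns 189 to 328). I'll measure its pose in the tool frame from this picture.

```bash
python3 - <<'E'
from h import *
d=np.load("w6.npz");W=cloud(d);p,r,s=pose()
T=r.inv().apply(W.reshape(-1,3)-p).reshape(W.shape)*1000
Q=T[100:270,180:340].reshape(-1,3);Q=Q[np.isfinite(Q[:,0])]
Q=Q[(Q[:,2]>20)&(Q[:,2]<95)&(abs(Q[:,1])<50)]
print(np.histogram(Q[:,2],bins=15))
m0=np.median(Q[:,2]);Q=Q[abs(Q[:,2]-m0)<6]
for _ in range(3):
    c=Q.mean(0);n=np.linalg.svd(Q-c,full_matrices=False)[2][2];n*=-np.sign(n[2]);Q=Q[abs((Q-c)@n)<1.2]
print("normal(tool)",n,"pitch err deg",np.degrees(n[0]/-n[2]),"roll",np.degrees(n[1]/-n[2]))
print("z of top at x=0:",c[2]+(n[0]*c[0]+n[1]*c[1])/n[2])
print(np.percentile(Q[:,0],[.2,99.8]),np.percentile(Q[:,1],[.3,99.7]),rect(Q/1000))
E
```

```text
(array([   99,   175,   197,   227,   592, 20666,   178,   119,    59,
          15,     4,    16,    16,     9,     6]), array([25.1064693 , 29.27521137, 33.44395343, 37.61269549, 41.78143756,
       45.95017962, 50.11892169, 54.28766375, 58.45640581, 62.62514788,
       66.79388994, 70.96263201, 75.13137407, 79.30011613, 83.4688582 ,
       87.63760026]))
normal(tool) [-0.02341129 -0.01951437 -0.99953544] pitch err deg -1.3419915254878487 roll -1.1186105055559559
z of top at x=0: 48.704653702789386
[-0.93159587 74.38370922] [-26.86398515  29.37370071] (array([36.1,  3.7]), array([76.3, 73.3]), 1.01)
```

```bash
cat >> h.py <<'E'
# bridge in tool (mm)
bz=np.array([-.0234,-.0195,-.9995])
def setb(yawerr):
    bx=np.array([np.cos(np.radians(yawerr)),np.sin(np.radians(yawerr)),0]);bx-=bz*(bx@bz);bx/=np.linalg.norm(bx)
    return np.c_[bx,np.cross(bz,bx),bz]
RB=setb(0.0); OT=np.array([-10.6,1.25,48.95])-40*bz
STG=np.array([595.4,32.,0]);RS=R.from_euler('z',-6,degrees=True)
def bridge_now():
    p,r,s=pose();o=RS.inv().apply(p*1000+r.apply(OT)-STG);M=RS.inv()*r*R.from_matrix(RB)
    m=M.as_matrix();print("bridge stage",np.round(o,1),"tilt",round(np.degrees(np.arcsin(m[2,0])),2),"yaw",round(np.degrees(np.arctan2(m[1,0],m[0,0])),2),"roll",round(np.degrees(np.arcsin(m[2,1])),2),"F",np.round(RS.inv().apply(s["wrist_force"]),1),"open",round(s["opening"],4))
def bgo(ox,oz,th,oy=0):
    rot=RS*R.from_euler('y',-th,degrees=True)*R.from_matrix(RB).inv()
    p=STG+RS.apply([ox,oy,oz])-rot.apply(OT)
    go(p/1000,rot)
E
python3 - <<'E'
from h import *
d=np.load("w6.npz");W=cloud(d);p,r,s=pose()
T=r.inv().apply(W.reshape(-1,3)-p).reshape(-1,3)*1000
T=T[np.isfinite(T[:,0])];T=T[(abs(T[:,2]-48.7+.0234*T[:,0])<2)&(abs(T[:,1])<33)]
for a in range(5,75,12):
    y=T[(T[:,0]>a)&(T[:,0]<a+12),1];print(a,np.round([*np.percentile(y,[1,99]),np.percentile(y,[1,99]).mean()],2))
bridge_now();bgo(24,150,22)
E
```

```text
5 [-29.52  29.67   0.08]
17 [-26.58  28.32   0.87]
29 [-26.35  28.48   1.07]
41 [-26.13  28.77   1.32]
53 [-25.84  28.93   1.54]
65 [-25.7   29.14   1.72]
bridge stage [ -40.9 -334.6  230.5] tilt 30.44 yaw 1.81 roll -0.33 F [ 0.4  0.8 -2.8] open 0.0546
shift now-axes mm [  39.7 -331.   113.6] shift after-turn [  45.5 -333.1  105.1] turn [-0.38 -8.42  1.78]
```

```bash
sed -i 's/RB=setb(0.0); OT=np.array(\[-10.6,1.25/RB=setb(1.0); OT=np.array([-10.6,0.3/' h.py
python3 -m handwheel '[[0.005,-0.04,0,0,-2,0.2],[0.01,-0.055,0,0,-2,0.2],[0.01,-0.06,0,0,-2,0.2],[0.01,-0.06,0,0,-2,0.2],[0,-0.06,0,0,0,0],[0,-0.04,0,0,0,0],[0,-0.015,0,0,0,0],[0,0,0,0,0,0],[0,0,0,0,0,0]]' 0
python3 - <<'E'
from h import *
p,r,s=pose();print(np.round(s["joints"],2))
bridge_now();bgo(26,100,22)
E
```

```text
t: 20.02
eef_pos: [0.5405, 0.0317, 0.3305]
tool_rot: [-0.001, 0.983, -0.042, 0.181]
wrist_force: [-0.4, 0.3, -2.4]
opening: 0.0549
gripper_force: 63.8
[-0.22  0.1   0.05  2.01  0.11  0.68 -1.89]
bridge stage [-32.   -5.2 243.9] tilt 22.14 yaw -0.17 roll 0.3 F [-0.4  0.2 -2.4] open 0.0549
shift now-axes mm [  3.4  -1.9 155.3] shift after-turn [  3.8  -2.6 155.2] turn [-0.26 -0.15 -0.15]
```

```bash
python3 -m handwheel '[[0.001,-0.001,0.035,-0.26,-0.15,-0.15],[0.001,-0.001,0.04,0,0,0],[0.001,-0.0005,0.04,0,0,0],[0,0,0.03,0,0,0],[0,0,0.01,0,0,0],[0,0,0,0,0,0]]' 0
python3 - <<'E'
from h import *
p,r,s=pose();print(np.round(s["joints"],2))
bridge_now();bgo(26,49,21)
E
```

```text
t: 20.78
eef_pos: [0.5994, 0.032, 0.1879]
tool_rot: [0.001, 0.983, -0.041, 0.18]
wrist_force: [-0.3, 0.3, -1.0]
opening: 0.0547
gripper_force: 63.8
[-0.2   0.38  0.07  2.04  0.12  0.38 -1.91]
bridge stage [ 26.4   0.9 101.3] tilt 22.11 yaw 0.02 roll 0.03 F [-0.4  0.2 -1. ] open 0.0547
shift now-axes mm [-17.3   1.5  48.9] shift after-turn [-16.3   1.5  49.3] turn [-0.02 -1.11  0.04]
```

```bash
python3 -m handwheel '[[-0.0045,0.0005,0.0135,0,-0.4,0],[-0.0045,0.0005,0.0135,0,-0.4,0],[-0.0045,0.0005,0.0135,0,-0.3,0],[-0.003,0,0.0085,0,0,0],[0,0,0,0,0,0],[0,0,0,0,0,0]]' 0
python3 - <<'E'
from h import *
from rig import vision
bridge_now();bgo(4,49,20.5)
d=vision.capture("wrist");np.savez("w7.npz",**d);cv2.imwrite("pics/w7.png",d["frame"][:,:,::-1])
S=RS.inv().apply(cloud(d).reshape(-1,3)*1000-STG)
S=S[np.isfinite(S[:,0])]
# far edge of bridge top, expected at stage:
o=np.array([26,0,49]);t=np.radians(21);print("exp far top x",26+85*np.cos(t)-40*np.sin(t),"z",49+85*np.sin(t)+40*np.cos(t))
Q=S[(abs(S[:,1])<40)&(S[:,2]>60)&(S[:,0]>20)];Q=Q[Q[:,2]<135]
i=Q[:,0]>np.percentile(Q[:,0],99.5);print("far",np.median(Q[i],0),Q[:,0].max(), np.percentile(Q[:,2],99))
Q=S[(abs(S[:,1])<40)&(S[:,2]>29)&(S[:,2]<36)&(S[:,0]>78)];print("stop",rect(Q/1000),Q[:,0].min())
E
python3 - <<'E'
from rig import vision
import cv2,numpy as np
d=vision.capture("scene");np.savez("s7.npz",**d);i=d["frame"][150:260,190:340,::-1];cv2.imwrite("pics/s7.png",cv2.resize(i,None,fx=5,fy=5,interpolation=cv2.INTER_CUBIC))
E
```

```text
t: 21.52
eef_pos: [0.6012, 0.0322, 0.1367]
tool_rot: [0.001, 0.984, -0.04, 0.172]
wrist_force: [0.1, -0.1, -1.9]
opening: 0.0546
gripper_force: 63.9
bridge stage [26.7  1.4 49.7] tilt 21.09 yaw 0.13 roll 0.04 F [ 0.1 -0.1 -1.9] open 0.0546
shift now-axes mm [-20.7   0.7  -6.9] shift after-turn [-20.8   0.8  -6.7] turn [-0.07 -0.59  0.13]
exp far top x 91.01961827045014 z 116.80449277123859
far [95.17227948  7.54994203 97.99185998] 103.14150600948675 128.1122403783114
stop (array([180.1,  13. ]), array([53. , 13.5]), -69.67) 168.57722069841077
```

View pics/s7.png

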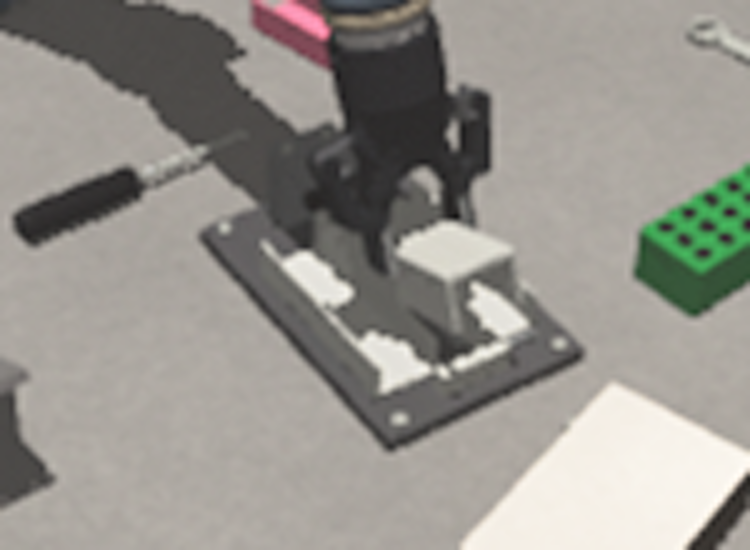

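View pics/w7.png

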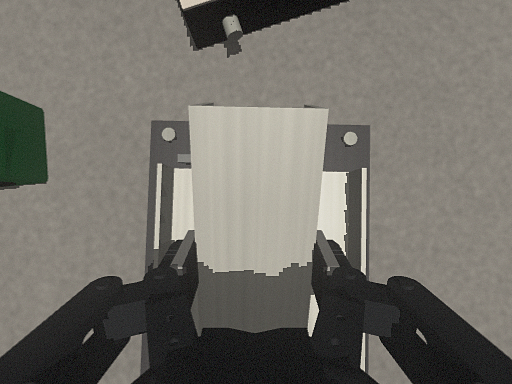

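The scene crop shows the bridge tilted between the troughs, its raised end at (455,250). The wrist view shows its far edge at row 106, centred over both troughs. I'll check the in-hand pose quickly.

```bash
python3 - <<'E'
from h import *
d=np.load("w7.npz");W=cloud(d)
S=RS.inv().apply(W[100:230,185:335].reshape(-1,3)*1000-STG);S=S[np.isfinite(S[:,0])]
Q=S[(S[:,2]>75)&(S[:,2]<125)&(abs(S[:,1])<32)]
for _ in range(4):
    c=np.median(Q,0) if _==0 else Q.mean(0);n=np.linalg.svd(Q-Q.mean(0),full_matrices=False)[2][2];n*=np.sign(n[2]);Q=Q[abs((Q-Q.mean(0))@n)<(4,2,1.2,1.2)[_]]
print("tilt",np.degrees(np.arctan2(-n[0],n[2])),"roll",np.degrees(n[1]),"far top edge x",np.percentile(Q[:,0],99.8),"z",np.percentile(Q[:,2],99.8),"y",np.percentile(Q[:,1],[1,99]))
E
```

```text
tilt 20.806239700273874 roll -0.1675993538867114 far top edge x 89.25117286182152 z 114.85238900839114 y [-25.22614293  29.65176435]
```

```bash
python3 - <<'E'
from h import *
d=np.load("w7.npz");W=cloud(d)
S=RS.inv().apply(W.reshape(-1,3)*1000-STG);S=S[np.isfinite(S[:,0])]
def ext(n,x,y,z):
    Q=S[(S[:,0]>x[0])&(S[:,0]<x[1])&(S[:,1]>y[0])&(S[:,1]<y[1])&(S[:,2]>z[0])&(S[:,2]<z[1])]
    if len(Q):print(n,len(Q),"x",np.round(np.percentile(Q[:,0],[.5,99.5]),1),"y",np.round(np.percentile(Q[:,1],[.5,99.5]),1),"z",np.round(np.median(Q[:,2]),1))
ext("plate",(60,140),(-110,110),(8,15.))
ext("bench",(130,200),(-110,110),(-10,7))
ext("wallR",(20,100),(-80,-58),(38,47))
ext("wallL",(20,100),(58,80),(38,47))
E
```

```text
plate 4079 x [ 60.6 110.7] y [-80.9  83.6] z 12.4
bench 21761 x [130.4 199.5] y [-109.   108.9] z 0.4
wallR 612 x [20.2 74.6] y [-67.8 -64.1] z 42.0
wallL 584 x [20.2 74.5] y [63.6 67.2] z 42.0
```

```bash
sed -i 's/^bz=.*/bz=np.array([-.0184,-.0195,-.9996])/; s/OT=np.array(\[-10.6,0.3,48.95\])/OT=np.array([-13.8,-0.5,50.2])/' h.py
python3 - <<'E'
from h import *
bridge_now();bgo(16,49,20.5,0);bgo(5,49,20,0)
E
```

```text
bridge stage [24.   2.1 47.7] tilt 20.83 yaw 0.12 roll 0.04 F [-0.8  0.1 -2.5] open 0.0547
shift now-axes mm [-6.6  1.8 -3.9] shift after-turn [-6.6  1.8 -3.9] turn [-0.08 -0.33  0.12]
shift now-axes mm [-16.1   1.5  -7.5] shift after-turn [-16.2   1.6  -7.3] turn [-0.07 -0.83  0.13]
```

```bash
python3 -m handwheel '[[-0.0033,0.0009,-0.002,-0.08,-0.3,0.1],[-0.0033,0.0009,-0.002,0,0,0],[-0.003,0,-0.0012,0,0,0],[-0.0025,0,-0.001,0,-0.5,0],[0,0,0,0,0,0]]' 0
python3 - <<'E'
from h import *
bridge_now();bgo(5,49,20,0);bgo(4,47,19)
E
```

```text
t: 22.25
eef_pos: [0.5881, 0.0313, 0.1387]
tool_rot: [0.001, 0.985, -0.041, 0.165]
wrist_force: [3.4, -1.3, -4.6]
opening: 0.0548
gripper_force: 63.7
bridge stage [ 9.8 -0.2 49.2] tilt 20.08 yaw 0.03 roll -0.01 F [ 3.6 -1.  -4.6] open 0.0548
shift now-axes mm [-4.5 -0.3 -1.4] shift after-turn [-4.5 -0.3 -1.3] turn [ 0.   -0.08  0.03]
shift now-axes mm [-4.5 -0.3  0.5] shift after-turn [-4.5 -0.3  0.5] turn [ 0.02 -1.08  0.05]
```

Contact force matches the nose model (5.6 mm × 350 N/m + 1.5 N ≈ 3.5 N). Continue pushing and then rotate down.

```bash
python3 -m handwheel '[[-0.0025,-0.0002,-0.0007,0,0,0],[-0.002,0,-0.0007,0,0,0],[0,0,0,0,0,0]]' 0
python3 - <<'E'
from h import *
bridge_now();bgo(3,42,16);bgo(1.5,34.5,11.5)
E
```

```text
t: 22.62
eef_pos: [0.5832, 0.0319, 0.1386]
tool_rot: [0.001, 0.985, -0.041, 0.165]
wrist_force: [4.7, -1.0, -2.7]
opening: 0.0546
gripper_force: 63.7
bridge stage [ 4.9 -0.2 49. ] tilt 20.07 yaw 0.03 roll -0.02 F [ 4.8 -0.5 -2.7] open 0.0546
shift now-axes mm [2.3 0.  7.2] shift after-turn [2.8 0.  7. ] turn [ 0.08 -4.07  0.11]
shift now-axes mm [ 5.3  0.3 15.6] shift after-turn [ 7.6  0.3 14.6] turn [ 0.16 -8.57  0.2 ]
```

```bash
python3 -m handwheel '[[0.0012,0,0.0035,0,-2,0.05],[0.0012,0,0.0035,0,-2,0.05],[0.0014,0,0.0039,0,-2.2,0.05],[0.0014,0,0.0039,0,-2.2,0.05],[0,0,0,0,0,0]]' 0
python3 - <<'E'
from h import *
bridge_now();bgo(.3,27.5,7);bgo(-.2,23,4)
E
```

```text
t: 23.25
eef_pos: [0.5934, 0.0309, 0.1259]
tool_rot: [-0.003, 0.995, -0.043, 0.093]
wrist_force: [5.7, -1.4, -0.8]
opening: 0.0549
gripper_force: 63.8
bridge stage [ 2.  -0.3 34.8] tilt 11.74 yaw -0.05 roll -0.15 F [ 5.9 -0.7 -0.8] open 0.0549
shift now-axes mm [4.4 0.2 8.3] shift after-turn [5.  0.2 7.9] turn [ 0.24 -4.74  0.04]
shift now-axes mm [ 7.7  0.3 13.8] shift after-turn [ 9.5  0.4 12.7] turn [ 0.29 -7.74  0.09]
```

```bash
python3 -m handwheel '[[0.0022,0.0001,0.0041,0.1,-2.35,0],[0.0022,0.0001,0.0041,0.1,-2.35,0],[0.0019,0,0.0027,0,-1.5,0],[0.0018,0,0.0024,0,-1.5,0],[0,0,0,0,0,0]]' 0
python3 - <<'E'
from h import *
bridge_now();bgo(-.2,19.5,2);bgo(-.2,16,0.2)
E
```

```text
t: 23.88
eef_pos: [0.6029, 0.0301, 0.1135]
tool_rot: [-0.007, 0.999, -0.043, 0.026]
wrist_force: [5.9, -1.9, -1.0]
opening: 0.0545
gripper_force: 63.9
bridge stage [-0.8 -0.1 22.8] tilt 4.02 yaw 0.1 roll -0.12 F [ 6.  -1.2 -1. ] open 0.0545
shift now-axes mm [3.6 0.3 3.8] shift after-turn [3.7 0.3 3.7] turn [ 0.15 -2.01  0.14]
shift now-axes mm [6.2 0.4 7.9] shift after-turn [6.7 0.4 7.4] turn [ 0.18 -3.81  0.17]
```

```bash
python3 -m handwheel '[[0.0017,0.0001,0.0018,0.1,-1,0.1],[0.0017,0.0001,0.0018,0.1,-1,0],[0.0015,0.0001,0.002,0,-0.9,0],[0.0013,0.0001,0.0018,0,-0.9,0],[0,0,0,0,0,0]]' 0
python3 - <<'E'
from h import *
bridge_now();bgo(0.5,15,0)
E
```

```text
t: 24.5
eef_pos: [0.6082, 0.0295, 0.1063]
tool_rot: [-0.01, 0.999, -0.043, -0.008]
wrist_force: [3.9, -1.4, 1.9]
opening: 0.0549
gripper_force: 64.4
bridge stage [-1.6  0.1 16.3] tilt 0.09 yaw 0.07 roll 0.01 F [ 4.1 -1.   1.9] open 0.0549
shift now-axes mm [2.3 0.2 1.3] shift after-turn [2.3 0.2 1.3] turn [-0.01 -0.09  0.07]
```

```bash
python3 -m handwheel '[[0.0018,0,0.0012,0,0,0],[0,0,0,0,0,0]]' 0
python3 -m handwheel '[[0,0,0,0,0,0],[0,0,0,0,0,0],[0,0,0,0,0,0],[0,0,-0.02,0,0,0],[0,0,-0.04,0,0,0],[0,0,-0.05,0,0,0],[0,0,-0.05,0,0,0],[-0.04,0,-0.04,0,0,0],[-0.03,0,0,0,0,0],[0,0,0,0,0,0]]' 75
python3 - <<'E'
from h import *
from rig import vision
d=vision.capture("wrist");np.savez("w8.npz",**d);cv2.imwrite("pics/w8.png",d["frame"][:,:,::-1])
S=RS.inv().apply(cloud(d).reshape(-1,3)*1000-STG);S=S[np.isfinite(S[:,0])]
Q=S[(abs(S[:,0])<120)&(abs(S[:,1])<34)&(S[:,2]>49)&(S[:,2]<62)]
c=Q.mean(0);n=np.linalg.svd(Q-c,full_matrices=False)[2][2];print(len(Q),rect(Q/1000),np.percentile(Q[:,0],[.5,99.5]),np.median(Q[:,2]),n)
Q=S[(abs(S[:,0])<85)&(S[:,1]>60)&(S[:,1]<72)&(S[:,2]>39)&(S[:,2]<46)];print(rect(Q/1000))
E
```

```text
t: 24.75
eef_pos: [0.6085, 0.0296, 0.1062]
tool_rot: [-0.01, 0.999, -0.043, -0.01]
wrist_force: [-2.2, -1.6, 12.9]
opening: 0.0547
gripper_force: 65.7
t: 26.0
eef_pos: [0.5413, 0.0316, 0.308]
tool_rot: [-0.01, 0.999, -0.043, -0.007]
wrist_force: [-0.2, 0.2, 0.1]
opening: 0.0642
gripper_force: 0.0
8426 (array([2.2, 0.5]), array([167.8,  56.1]), 0.07) [-80.28395782  85.22991536] 55.408947742314325 [-6.21845881e-04 -2.01976855e-04 -9.99999786e-01]
(array([-0.4, 65.4]), array([149.3,   3.5]), 0.08)
```

View pics/w8.png

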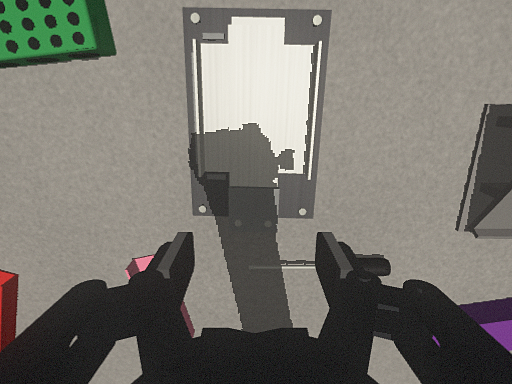

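The wrist view shows the bridge lying flat in both troughs, from the lip at about (250,187) to the stop. Its top is at z 55 and its far edge at x ≈ 86. The tool is clear of everything, so I'm handing in.

```bash
python3 -c "
from rig import workorder;print(workorder.hand_in())"
```

```text
the job is handed in; nothing more can be done
None
```

The trough is in the bay and the bridge lies flat, seated between nose and stop; the job was handed in at about 26 s, and no verdict was returned.

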